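Weigh a clock weight on the bench spring scale

TASK

Weigh the larger of the two brass clock weights on the bench spring scale: first pull the black knob on top of the scale fully up, so that the peak pointer of the last weighing is back at zero, then hang the weight by its bail on the scale's hook and let it down so slowly that the pointer settles without overshooting. The weight must be left hanging still and free, with the peak pointer showing its true weight to within one division of the scale, and the smaller weight, the loupe and the tape roll left where they are.

Things in the scene. Friction and masses are not known exactly. Their poses are not given: they have to be found in the camera images.
- scale: bench spring scale, fixed: grey base 130 x 110 x 14 mm, upright aluminium housing 40 x 50 mm, top at 228 mm. Origin on the bench under the housing's centre; its own -x is the front, with the hook arm and the white face (lines every 5 mm = 50 g; right pointer live, left pointer peak). Stands turned about z, hook towards the front left
- hook (a point): middle of the hook's saddle, top of the 6 mm steel rod: scale frame x = -0.112, y = 0, 192 mm above the bench unloaded. The arm runs level from the housing, its top 10 mm above this point; in front (to 23 mm further out) the rod turns up to a tip 20 mm above it. Nothing stands over it. It sinks straight down 1 mm per 10 g (98 N/m), damped, and springs back
- live_pointer (a joint): live reading: travel of the hook below zero, m, 0 (no load) to 0.070; 0.001 = 10 g; sprung back to 0. It pushes the peak pointer down before it
- peak_pointer (a joint): peak reading: travel of the peak pointer below zero, m, 0 to 0.070. It stays where it was pushed (0.25 N friction), never above the live pointer, and is drawn back to 0 by lifting the knob to its stop
- reset_knob (a point): middle of the black reset knob, 15 mm across and 22 mm high, on a thin rod that comes out of the top of the housing (on its axis). It rises and sinks with the peak pointer: at peak reading 0 its middle is 327 mm above the bench, lower by the peak reading
- large_weight: the larger brass clock weight (300 to 600 g, not known beforehand): upright cylinder 54 mm across, 50 mm high, with a rigid steel bail on top, 108 mm in all. Origin at the middle of its underside. The bail is an arch of 6 mm wire in its own y-z plane, 40 mm wide outside, 28 mm inside, legs upright; grip it across both legs (along y), 70 to 90 mm above the underside
- large_weight_bail (a point): underside of the bail's top bar in its middle, 102 mm above the weight's underside: the point that rests on the hook's saddle when it hangs
- small_weight: bystander: the smaller brass clock weight, 42 mm across, whole height 82 mm, same kind of bail; origin at the middle of its underside
- loupe: bystander: black eye loupe, 36 mm across, 32 mm high; origin at the middle of its underside
- tape_roll: bystander: yellow roll of tape lying flat, 92 mm across, 20 mm high; origin at the middle of its underside
- live_index (a point): tip line of the live pointer on the face's slot, 23 mm in front of the housing's axis; 195 mm above the bench at zero
- peak_index (a point): tip line of the peak pointer, same place and same height when both readings agree; lower by the difference of the readings
- bench_lamp: fixed lamp; keep the arm clear of it. Its long head (125 x 820 x 85 mm) hangs across the bench beyond the scale: middle 84 mm nearer the robot than this origin and 0.49 m above the bench, slightly skewed (left end 120 mm farther away), underside at 0.42 m at the left end, 0.47 m at the right
There are look-alikes about, which are no part of the job. Leave any pink look-alike of the large_weight alone.

How it is judged:
On the way, in this order (a step that is already met when the one before it is completed fails the run):
1. the peak pointer has been drawn back to zero (within 4 mm) with the hook empty (value of joint each of peak_pointer, live_pointer below 0.004 m), for 0.2 s.
2. the weight's bail is on the hook and loads the scale (distance between large_weight_bail and hook below 0.015 m and value of joint live_pointer above 0.015 m), for 0.2 s.
At the end, for the whole second after the job is handed in: the larger weight hangs by its bail on the hook (bail within 15 mm of the saddle point), upright within 0.2 rad, clear of the bench, still (under 0.04 m/s, pointer under 0.01 m/s), and the peak pointer stands no more than 6 mm below the settled live pointer (distance between large_weight_bail and hook below 0.015 m and angle between large_weight's own z axis and vertical below 0.2 rad and height (world z) of large_weight above 0.012 m and value of joint live_pointer above 0.028 m and velocity of joint live_pointer between -0.01 and 0.01 m/s and linear speed of large_weight below 0.04 m/s and z of peak_index in the frame of live_index above -0.006 m); the robot touches nothing.
It fails at once if the smaller weight is moved more than 20 mm (distance of small_weight from where it was at the start of the episode above 0.02 m).
It fails at once if the loupe is moved more than 20 mm (distance of loupe from where it was at the start of the episode above 0.02 m).
It fails at once if the tape roll is moved more than 20 mm (distance of tape_roll from where it was at the start of the episode above 0.02 m).
It also fails if it takes over 72 s, if anything falls off the work surface, if the arm or the gripper's body presses on something with over 40 N, if the wrist force passes 120 N, or if a joint passes its speed limit or range.

ROBOT

A 7-joint arm with a two-finger parallel gripper is mounted at the origin on a cart in front of the work surface, level with it; the furniture and walls round the work are solid. World frame = base frame: x ahead of the robot, y to its left, z up, the work surface at z = 0. Lengths are in m, angles in rad, forces in N, time in s.
With the tool pointing down it reaches from about 0.425 to 0.95 m from the base axis. Payload 4.7 kg.
Tool frame: the origin (TCP) lies at the very end of the fingers, on their centre line; the grasp point (between the pads) lies 19 mm behind it; z points along the fingers, y is the line along which they close (so a half turn about z gives the same grasp; the last joint's range is limited). The gripper opens to 87 mm and grips with 3 to 60 N. Pads are 19 mm wide; open, the fingers measure 117 mm over their backs; the gripper's body (75 mm by 190 mm) begins 51 mm behind the grasp point.
Start: joints at [1.131, 0.469, -0.049, 1.532, 0.024, 1.141, -0.082], TCP at [0.27, -0.619, 0.223] pointing down, gripper open.
Joint ranges: [-2.59, 2.59], [-0.33, 1.99], [-1.39, 1.29], [0.1, 2.45], [-1.04, 4.18], [0.21, 1.99], [-2.66, 2.66]. Speed limits (rad/s): [2.57, 2.57, 3.14, 3.14, 3.14, 3.14, 3.14].

INTERFACE

Orientations are given as a unit quaternion [x, y, z, w].
In Python, from workcell import readout, eyes, ticket gives the robot as it stands.
- The arm moves only by the tool move_arm, never from a script. Its argument "targets" is a list of rows, each a list of 5 numbers: the shift along the tool's x, y, z in mm, then the turn about the tool's z in degrees, then the closure, from -1 (fully open) to 1 (shut). A call has 1 to 20 rows; each row is the pose to reach, as a shift and turn from the pose commanded when the call began, along the tool's axes at that moment; what a row does not reach only later rows make up. A row lasts 1/8 s, in which the tool goes at most 62.5 mm and 10.7 degrees, less where a joint would pass 70% of its speed; a pose out of reach is approached as far as the arm can. A call with a gripper value outside its range is refused whole. The fingers move at their own pace and stop on an object; "squeeze" is the grip in N (left out, the last holds). Time passes only in rows, so rows that repeat a pose let the fingers close. It gives the time, the measured TCP pose, the force, the opening and the grip force at its end, in the units of the state.
- readout.get_obs(): the state, without advancing time (a new reading comes with each control period).
- eyes.get_image(name): name is "scene" or "side" or "wrist"; returns a dict with "pixels" (384x512x3 uint8, red, green, blue), "vfov" (degrees; the focal length in pixels is half the picture's height over the tangent of half this angle, whatever the lens; pixels are square), "cx", "cy" (the principal point, pixels), "R" (3x3) and "t" (3): a world point X has camera coordinates R X + t. Camera axes: x right, y down, z forward; pixel columns grow to the right and rows downward; lengths in m; the calibration is good to about 2 mm. A picture is of the moment at which its call begins. There is no depth.
- ticket.job_done(): hands the job in; it is judged then, once.
The state is a dict: "time_s": time; "q": joint angles; "dq": joint speeds; "tau": joint torques, N m; "position": TCP position; "tcp_rot": TCP orientation; "force": force on the tool from outside, world axes, zero at the start; "torque": the same for the moment, N m; "gripper_width": finger opening in m; "grasp_force": force on a finger pad.
Only numpy, scipy, OpenCV 4.12 (cv2) and the standard library are available. Lean on these libraries where they do the work, as an engineer would, in place of code of your own. Each camera call takes 0.05 s, during which the arm holds its last target. There are 200 camera calls.

## Working session

There is one attempt and no reset: what is moved stays moved. The work goes in short steps, Python scripts to look and compute and a tool call to move; the robot and the scene stay as the last step left them, time stands still between calls to the robot, and variables do not carry over. Pictures are saved under pics/ and viewed, at most 10 in all, crops included, and the job is handed in when it is done.

Besides the shell and the picture viewer there is one more tool, called after "Call:" in YAML: its name, and indented under it one key for each argument. move_arm: Moves the arm, as the interface text tells. Its arguments: {"type":"object","properties":{"targets":{"type":"array","items":{"type":"array","items":{"type":"number"}}},"squeeze":{"type":"number"}},"required":["targets"]}

```bash
mkdir -p pics
cat > h.py <<'E'
import numpy as np, cv2
from workcell import readout, eyes, ticket
def grab(n,f=None):
    d=eyes.get_image(n)
    if f: cv2.imwrite(f,d["pixels"][:,:,::-1])
    np.save('/tmp/%s.npy'%n,d,allow_pickle=True); return d
def load(n): return np.load('/tmp/%s.npy'%n,allow_pickle=True).item()
def f(d): return d["pixels"].shape[0]/2/np.tan(np.radians(d["vfov"])/2)
def ray(d,u,v):
    R=np.array(d["R"]);t=np.array(d["t"])
    return -R.T@t, R.T@np.array([(u-d["cx"])/f(d),(v-d["cy"])/f(d),1.])
def onz(d,u,v,z):
    c,r=ray(d,u,v); return c+r*(z-c[2])/r[2]
def proj(d,X):
    p=np.array(d["R"])@X+np.array(d["t"]); return p[:2]/p[2]*f(d)+[d["cx"],d["cy"]]
def tri(*a):
    A=0;b=0
    for d,u,v in a:
        c,r=ray(d,u,v); r/=np.linalg.norm(r); P=np.eye(3)-np.outer(r,r); A=A+P; b=b+P@c
    return np.linalg.solve(A,b)
E
python3 - <<'E'
from h import *
a=grab("scene");b=grab("side")
cv2.imwrite("pics/s.png",a["pixels"][:,:,::-1]);cv2.imwrite("pics/d.png",b["pixels"][:,:,::-1])
for d in(a,b): print(d["vfov"],d["cx"],d["cy"],-np.array(d["R"]).T@d["t"])
print(readout.get_obs())
E
```

```text
57.65354558954336 258.8467004017039 194.11673532889554 [-0.01019633  0.50369879  0.80630264]
42.32971627494962 259.9455486155468 187.89552190094275 [0.10800714 0.81448346 1.4582125 ]
{'time_s': 0.1, 'q': array([ 1.13106919,  0.46936352, -0.0485909 ,  1.53358297,  0.02411485,
        1.14096676, -0.08233168]), 'dq': array([ 0.0009896 , -0.00117174,  0.00163313, -0.00258139,  0.00013291,
       -0.00114038,  0.00112702]), 'tau': array([ 1.21918099e-03, -5.09168673e+01, -8.06402438e-02, -2.36828971e+01,
       -6.13310281e-02,  3.44785396e-02,  6.80341714e-05]), 'position': array([ 0.26936654, -0.61834128,  0.2215989 ]), 'tcp_rot': array([ 9.78976334e-01,  2.03972022e-01, -2.13212594e-04, -8.40637372e-04]), 'force': array([-0.63535943,  0.61696756,  0.67715731]), 'torque': array([ 0.02662112, -0.00977197,  0.0111178 ]), 'grasp_force': 0.0, 'gripper_width': 0.08712472989615329}
```

View pics/s.png

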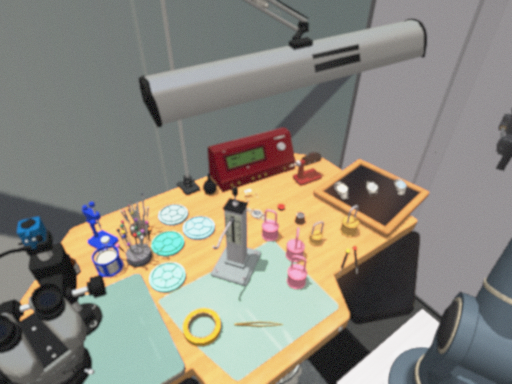

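View pics/d.png

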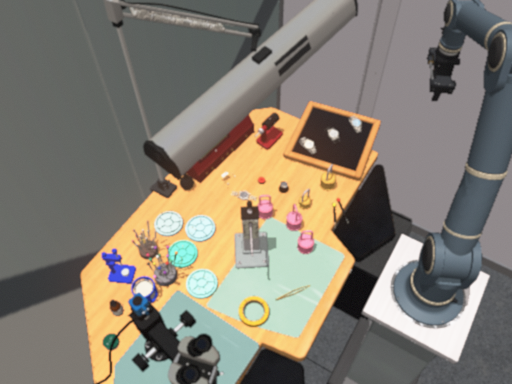

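The scene view shows the scale at about (236,240), with its face and hook towards the lower left and the knob at (234,188). Candidates for the large weight (scene pixels) are brass at (350,225), brass at (317,233), and pink at (270,228), (295,247) and (297,272). The pink ones are look-alikes. Of the brass ones, (350,225) looks larger, and I'll check it in a close crop.

Run:
```python
from h import *
a=load("scene")["pixels"][:,:,::-1];b=load("side")["pixels"][:,:,::-1]
A=cv2.resize(a[170:300,205:375],None,fx=4.5,fy=4.5,interpolation=cv2.INTER_CUBIC)[:, :765]
B=cv2.resize(b[165:275,225:350],None,fx=5,fy=5,interpolation=cv2.INTER_CUBIC)
cv2.imwrite("pics/ca.png",A);cv2.imwrite("pics/cb.png",B)
for n in("scene","side"):
    d=load(n);h=cv2.cvtColor(d["pixels"],cv2.COLOR_RGB2HSV)
    print(n, h[225,350] if n=="scene" else h[183,328])
```

```text
scene [ 23 145 242]
side [ 18 160 219]
```

View pics/ca.png

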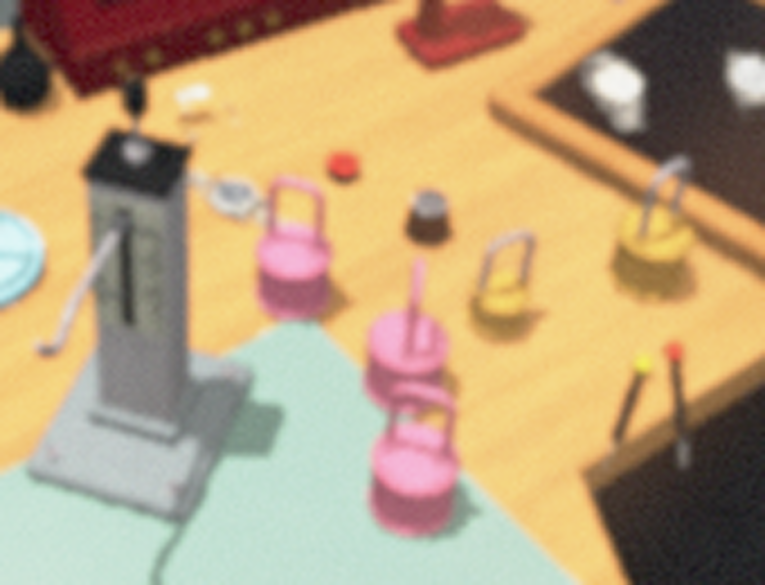

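View pics/cb.png

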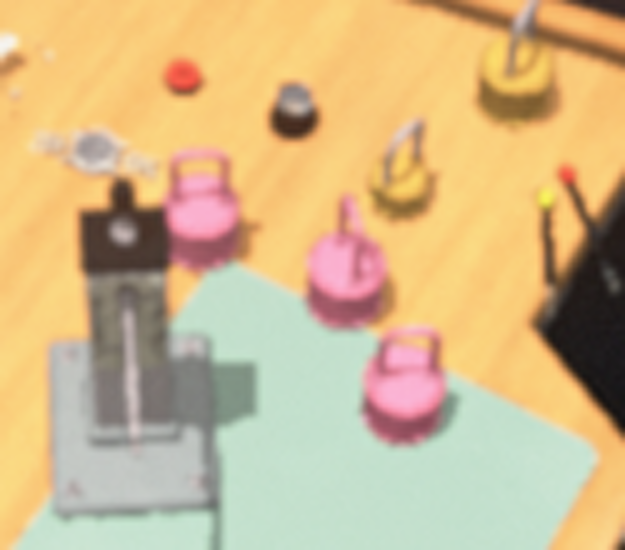

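Run:
```python
from h import *
np.set_printoptions(precision=4,suppress=True)
a=load("scene");b=load("side")
A=lambda u,v:(a,205+(u-2)/4.5,170+(v-2)/4.5)
B=lambda u,v:(b,225+(u-2)/5,165+(v-2)/5)
# refine with pixel centre
print("large top disc",onz(*A(655,230),.05),onz(*B(516,62),.05),tri(A(655,230),B(516,62)))
print("small top disc",onz(*A(502,295),.034),onz(*B(402,180),.034))
print("large bail top",tri(A(682,166),B(530,5)), onz(*A(682,166),.105),onz(*B(530,5),.105))
print("leg bases", onz(*A(645,235),.05),onz(*A(684,225),.05),onz(*B(515,68),.05),onz(*B(530,30),.06))
for p in [(108,130),(190,150),(178,193),(85,172)]: print("topA",onz(*A(*p),.228))
for p in [(82,212),(168,210),(168,270),(82,272)]: print("topB",onz(*B(*p),.228))
print("rod base",onz(*A(136,150),.228),onz(*B(122,232),.228))
print("knob",tri(A(134,98),B(122,192)))
print("hook tip",tri(A(47,348),B(136,440)),onz(*A(47,348),.212),onz(*B(136,440),.212))
for p in [(55,345),(210,338),(213,500),(60,513)]: print("baseB",onz(*B(*p),.014))
for p in [(250,375),(182,515),(32,472)]: print("baseA",onz(*A(*p),.014))
print("loupe",onz(*A(430,205),.032),onz(*B(295,97),.032))
for p in [(296,255),(406,330),(415,462)]: print("pinkA",onz(*A(*p),.05))
for p in [(203,200),(347,265),(405,382)]: print("pinkB",onz(*B(*p),.05))
w=grab("wrist"); print(-np.array(w["R"]).T@w["t"],w["vfov"],w["R"])
```

```text
large top disc [ 0.4579 -0.2078  0.05  ] [ 0.4556 -0.2059  0.05  ] [ 0.4539 -0.2015  0.0565]
small top disc [ 0.4834 -0.0885  0.034 ] [ 0.4812 -0.0854  0.034 ]
large bail top [ 0.4545 -0.2134  0.1089] [ 0.4569 -0.2187  0.105 ] [ 0.4559 -0.2152  0.105 ]
leg bases [ 0.4584 -0.1983  0.05  ] [ 0.4497 -0.2285  0.05  ] [ 0.4538 -0.2008  0.05  ] [ 0.4574 -0.2292  0.06  ]
topA [0.5841 0.156  0.228 ]
topA [0.5432 0.1273 0.228 ]
topA [0.5173 0.1529 0.228 ]
topA [0.5608 0.1855 0.228 ]
topB [0.5822 0.1552 0.228 ]
topB [0.5392 0.1277 0.228 ]
topB [0.5174 0.1635 0.228 ]
topB [0.5597 0.1906 0.228 ]
rod base [0.5604 0.1523 0.228 ] [0.5544 0.1549 0.228 ]
knob [0.5523 0.1569 0.2735]
hook tip [0.4823 0.257  0.2018] [0.4738 0.2618 0.212 ] [0.4794 0.2609 0.212 ]
baseB [0.6228 0.14   0.014 ]
baseB [0.5364 0.0817 0.014 ]
baseB [0.4729 0.1843 0.014 ]
baseB [0.5524 0.243  0.014 ]
baseA [0.538  0.0837 0.014 ]
baseA [0.472  0.1826 0.014 ]
baseA [0.5518 0.2407 0.014 ]
loupe [ 0.5812 -0.1092  0.032 ] [ 0.5806 -0.1103  0.032 ]
pinkA [0.5817 0.0139 0.05  ]
pinkA [ 0.4858 -0.003   0.05  ]
pinkA [0.4015 0.0619 0.05  ]
pinkB [0.5854 0.0091 0.05  ]
pinkB [0.476  0.0042 0.05  ]
pinkB [0.4006 0.0631 0.05  ]
[ 0.3437 -0.5862  0.3837] 70.31459969092342 [[ 0.3996 -0.9167 -0.0012]
 [-0.8754 -0.382   0.2964]
 [-0.2721 -0.1174 -0.9551]]
```

Run:
```python
from h import *
np.set_printoptions(precision=3,suppress=True)
a=load("scene");b=load("side")
print("left low cap",tri((a,158,123),(b,167,172)),"left up",tri((a,145,80),(b,148,146)))
print("right top/edge",tri((a,422,22),(b,352,0)))
for X in ([.6,.45,.42],[.64,.157,.42],[.64,.157,.5],[.7,.157,.45]): print(X,proj(a,np.array(X)),proj(b,np.array(X)))
X=np.array([.55,.157,.3]);print(proj(a,X))
# lower front edge of lamp: scene line (160,123)-(425,55); which x at y, for z .43..46
for p in[(160,124),(240,104),(320,82),(400,60),(424,50)]:
    print(p,onz(a,*p,.42),onz(a,*p,.47))
for p in[(168,173),(220,135),(270,92),(320,45),(350,20)]:
    print('side near edge',p,onz(b,*p,.45),onz(b,*p,.50))
```

```text
left low cap [0.75  0.249 0.395] left up [0.788 0.252 0.488]
right top/edge [ 0.561 -0.459  0.575]
[0.6, 0.45, 0.42] [ 85.631 172.753] [164.822 248.331]
[0.64, 0.157, 0.42] [212.341 122.417] [219.864 158.913]
[0.64, 0.157, 0.5] [209.925  89.133] [217.62  139.226]
[0.7, 0.157, 0.45] [198.748 100.96 ] [200.435 142.861]
[234.744 183.037]
(160, 124) [0.7  0.26 0.42] [0.608 0.291 0.47 ]
(240, 104) [0.686 0.05  0.42 ] [0.596 0.108 0.47 ]
(320, 82) [ 0.681 -0.224  0.42 ] [ 0.591 -0.13   0.47 ]
(400, 60) [ 0.673 -0.585  0.42 ] [ 0.584 -0.444  0.47 ]
(424, 50) [ 0.693 -0.752  0.42 ] [ 0.602 -0.59   0.47 ]
side near edge (168, 173) [0.713 0.283 0.45 ] [0.683 0.309 0.5  ]
side near edge (220, 135) [0.671 0.107 0.45 ] [0.643 0.142 0.5  ]
side near edge (270, 92) [ 0.639 -0.106  0.45 ] [ 0.613 -0.06   0.5  ]
side near edge (320, 45) [ 0.611 -0.368  0.45 ] [ 0.586 -0.309  0.5  ]
side near edge (350, 20) [ 0.585 -0.532  0.45 ] [ 0.561 -0.465  0.5  ]
```

Call:
move_arm:
  targets:
    - [15, -15, -20, -4, -1]
    - [45, -45, -40, -11, -1]
    - [85, -90, -60, -20, -1]
    - [125, -130, -75, -30, -1]
    - [165, -175, -90, -40, -1]
    - [205, -215, -98, -50, -1]
    - [245, -260, -98, -60, -1]
    - [285, -300, -98, -70, -1]
    - [325, -345, -98, -80, -1]
    - [365, -385, -98, -90, -1]
    - [405, -425, -98, -100, -1]
    - [445, -470, -98, -110, -1]
    - [480, -505, -98, -120, -1]
    - [510, -537, -98, -130, -1]
    - [535, -563, -98, -138, -1]
    - [553, -582, -98, -143, -1]
    - [563, -593, -98, -146, -1]
    - [568, -598, -98, -146, -1]
    - [568, -598, -98, -146, -1]

```text
time_s: 2.52
position: [0.5515, 0.1558, 0.3204]
tcp_rot: [0.092, 0.996, -0.0, -0.0]
force: [-0.4, -0.0, -0.7]
gripper_width: 0.0867
grasp_force: 0.0
```

Run:
```python
from h import *
o=readout.get_obs();print(o["position"],o["tcp_rot"],o["q"],o["force"])
w=grab("wrist","pics/w1.png")
p=o["position"]
for X in ([.551,.157,.285],[.551,.157,.228],p): print(proj(w,np.array(X)))
```

```text
[0.55152628 0.15576984 0.3204368 ] [ 9.17000031e-02  9.95786624e-01 -3.25325854e-04 -5.90679550e-05] [ 0.30715816  0.34184746 -0.85577174  1.61222174  0.26557934  1.30970816
  0.7979176 ] [-0.41132474 -0.00359163 -0.66308693]
[257.31663991 216.90434832]
[257.0143952  194.68392487]
[255.89925213 238.56366802]
```

View pics/w1.png

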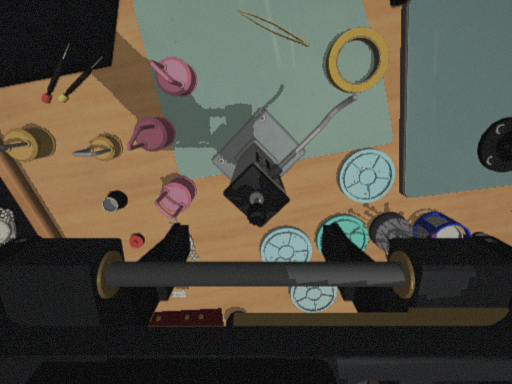

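The wrist view shows the housing top centred at (256,193) with the knob rod at (257,200), where I predicted. The hook arm runs to (352,97). I'm descending onto the knob.

Call:
move_arm:
  targets:
    - [0, 0, 15, 0, -1]
    - [0, 0, 35, 0, -1]
    - [0, 0, 52, 0, -1]
    - [0, 0, 62, 0, -1]
    - [0, 0, 66, 0, -1]
    - [0, 0, 66, 0, 1]
    - [0, 0, 66, 0, 1]
    - [0, 0, 66, 0, 1]
    - [0, 0, 66, 0, 1]
    - [0, 0, 66, 0, 1]
    - [0, 0, 66, 0, 1]
    - [0, 0, 66, 0, 1]
    - [0, 0, 66, 0, 1]
  squeeze: 8

```text
time_s: 4.2
position: [0.5515, 0.1562, 0.2545]
tcp_rot: [0.091, 0.996, -0.0, -0.0]
force: [-0.4, 0.5, 0.2]
gripper_width: 0.0149
grasp_force: 0.3
```

Call:
move_arm:
  targets:
    - [0, 0, 0, 0, 1]
    - [0, 0, 0, 0, 1]
    - [0, 0, -3, 0, 1]
    - [0, 0, -8, 0, 1]
    - [0, 0, -14, 0, 1]
    - [0, 0, -20, 0, 1]
    - [0, 0, -26, 0, 1]
    - [0, 0, -32, 0, 1]
    - [0, 0, -38, 0, 1]
    - [0, 0, -43, 0, 1]
    - [0, 0, -47, 0, 1]
    - [0, 0, -50, 0, 1]
    - [0, 0, -52, 0, 1]
    - [0, 0, -54, 0, 1]
    - [0, 0, -55, 0, 1]

```text
time_s: 6.08
position: [0.5515, 0.1563, 0.3096]
tcp_rot: [0.091, 0.996, 0.0, 0.0]
force: [0.7, 1.2, 0.7]
gripper_width: 0.0141
grasp_force: 8.0
```

Run:
```python
from h import *
o=readout.get_obs();print(o["position"],o["force"],o["grasp_force"],o["gripper_width"])
a=grab("scene");b=grab("side")
A=cv2.resize(a["pixels"][150:260,170:290,::-1],None,fx=4,fy=4,interpolation=cv2.INTER_CUBIC)
B=cv2.resize(b["pixels"][170:280,200:290,::-1],None,fx=4,fy=4,interpolation=cv2.INTER_CUBIC)
cv2.imwrite("pics/k.png",np.hstack([A,B]))
```

```text
[0.55152156 0.15627741 0.30959758] [0.74931284 1.15775282 0.69727228] 8.000012352713384 0.014067262335984602
```

View pics/k.png

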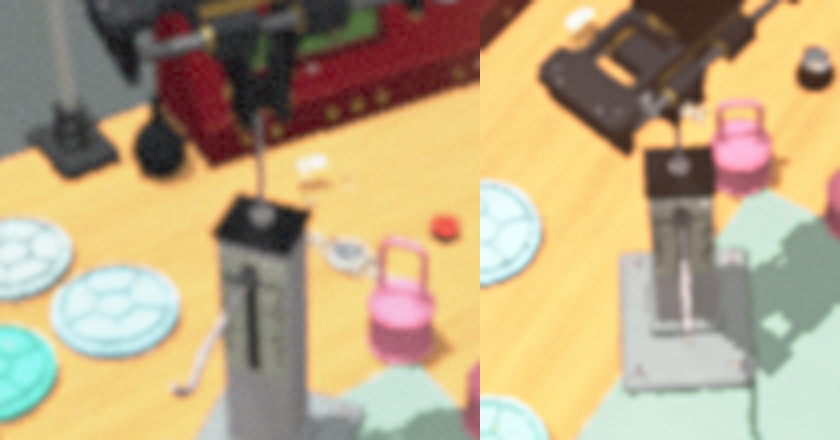

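The knob has come up on its rod (scene crop at about (260,115)), but I don't feel the stop yet, so I'll pull a little more.

Call:
move_arm:
  targets:
    - [0, 0, -1, 0, 1]
    - [0, 0, -2, 0, 1]
    - [0, 0, -3, 0, 1]
    - [0, 0, -3, 0, 1]

```text
time_s: 6.68
position: [0.5512, 0.1561, 0.3114]
tcp_rot: [0.091, 0.996, -0.0, -0.001]
force: [1.3, 2.7, -7.6]
gripper_width: 0.0139
grasp_force: 8.0
```

Call:
move_arm:
  targets:
    - [0, 0, 1, 0, 1]
    - [0, 0, 1, 0, -1]
    - [0, 0, 1, 0, -1]
    - [0, 0, 1, 0, -1]
    - [0, 0, 1, 0, -1]
    - [0, 0, 1, 0, -1]
    - [15, 0, 1, 0, -1]
    - [40, 0, 1, 0, -1]
    - [65, -10, 1, 0, -1]
    - [75, -35, 10, -3, -1]
    - [75, -75, 25, -6, -1]
    - [70, -120, 45, -10, -1]
    - [60, -165, 60, -10, -1]
    - [50, -210, 75, -10, -1]
    - [45, -255, 85, -10, -1]
    - [38, -300, 91, -10, -1]
    - [33, -335, 91, -10, -1]
    - [30, -358, 91, -10, -1]
    - [29, -369, 91, -10, -1]
    - [29, -371, 91, -10, -1]

```text
time_s: 9.18
position: [0.4554, -0.203, 0.2216]
tcp_rot: [0.004, 1.0, 0.0, 0.0]
force: [-0.1, 0.2, -0.2]
gripper_width: 0.0868
grasp_force: 0.0
```

Run:
```python
from h import *
o=readout.get_obs();print(o["position"],o["tcp_rot"],o["force"])
w=grab("wrist"); I=w["pixels"][:,:,::-1]
cv2.imwrite("pics/w2.png",I)
for X in ([.455,-.204,.108],[.455,-.204,.05]): print(proj(w,np.array(X)))
```

```text
[ 0.45535106 -0.20295939  0.22161195] [4.11649601e-03 9.99991523e-01 8.73491535e-05 5.76197762e-06] [-0.13690235  0.22651051 -0.22251155]
[254.70824627 188.99004892]
[254.85116335 175.88908197]
```

View pics/w2.png

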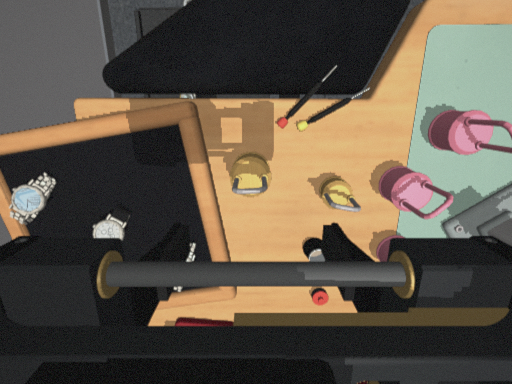

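The large brass weight sits at (250,175), its bail's top bar runs nearly level from (233,190) to (269,182), and the small weight is at (341,196). I'm measuring the bail by mask.

Run:
```python
from h import *
np.set_printoptions(precision=4,suppress=True)
w=load("wrist");P=w["pixels"];h=cv2.cvtColor(P,cv2.COLOR_RGB2HSV)
r=(slice(145,205),slice(222,282))
m=((h[...,1]<75)&(h[...,2]>90)).astype(np.uint8); z=np.zeros_like(m); z[r]=m[r]
n,l,s,c=cv2.connectedComponentsWithStats(z)
for i in range(1,n):
    if s[i,4]>15:
        ys,xs=np.where(l==i); print(s[i],c[i])
        print("rect",cv2.minAreaRect(np.c_[xs,ys].astype(np.float32)))
        for X in (xs.min(),xs.max()): v=ys[xs==X].mean(); print(X,v,onz(w,X,v,.105))
        print('c',onz(w,*c[i],.105))
        k=xs[:,None]==0
        # fit top bar line: lowest rows per column
        cols=np.unique(xs); low=np.array([ys[xs==q].max() for q in cols]); print(list(zip(cols,low)))
yb=((h[...,0]>15)&(h[...,0]<32)&(h[...,1]>120)).astype(np.uint8)
for v in range(165,195,1): print(v,''.join('#' if m[v,u] else '.' for u in range(222,282)))
```

```text
[232 186  35   8 175] [248.8343 190.24  ]
rect ((249.0605010986328, 189.8146514892578), (6.762911319732666, 34.11438751220703), 88.09085083007812)
232 188.5 [ 0.4552 -0.2282  0.105 ]
266 187.0 [ 0.4538 -0.192   0.105 ]
c [ 0.4572 -0.2103  0.105 ]
[(np.int64(232), np.int64(190)), (np.int64(233), np.int64(191)), (np.int64(234), np.int64(192)), (np.int64(235), np.int64(192)), (np.int64(236), np.int64(193)), (np.int64(237), np.int64(193)), (np.int64(238), np.int64(193)), (np.int64(239), np.int64(193)), (np.int64(240), np.int64(193)), (np.int64(241), np.int64(193)), (np.int64(242), np.int64(193)), (np.int64(243), np.int64(193)), (np.int64(244), np.int64(193)), (np.int64(245), np.int64(193)), (np.int64(246), np.int64(193)), (np.int64(247), np.int64(193)), (np.int64(248), np.int64(193)), (np.int64(249), np.int64(193)), (np.int64(250), np.int64(193)), (np.int64(251), np.int64(193)), (np.int64(252), np.int64(193)), (np.int64(253), np.int64(193)), (np.int64(254), np.int64(193)), (np.int64(255), np.int64(193)), (np.int64(256), np.int64(192)), (np.int64(257), np.int64(192)), (np.int64(258), np.i
[... 1517 characters left out ...]
.#...#........................#...#...............
185 ............................................................
186 ........................................#...#...............
187 ..........#............................######...............
188 ..........######...............##############...............
189 ..........##################################................
190 ..........##################################................
191 ...........###############################..................
192 ............###########################.....................
193 ..............####################..........................
194 ............................................................
```

Call:
move_arm:
  targets:
    - [0, -4, 15, -2, -1]
    - [-2, -7, 45, -3, -1]
    - [-2, -7, 80, -3, -1]
    - [-2, -7, 110, -3, -1]
    - [-2, -7, 135, -3, -1]
    - [-2, -7, 150, -3, -1]
    - [-2, -7, 156, -3, -1]
    - [-2, -7, 156, -3, -1]
    - [-2, -7, 156, -3, 1]
    - [-2, -7, 156, -3, 1]
    - [-2, -7, 156, -3, 1]
    - [-2, -7, 156, -3, 1]
    - [-2, -7, 156, -3, 1]
    - [-2, -7, 156, -3, 1]
    - [-2, -7, 156, -3, 1]
    - [-2, -7, 156, -3, 1]
    - [-2, -7, 156, -3, 1]
  squeeze: 25

```text
time_s: 11.35
position: [0.4576, -0.2102, 0.0656]
tcp_rot: [-0.022, 1.0, 0.0, 0.0]
force: [0.8, 2.1, 1.0]
gripper_width: 0.0391
grasp_force: 25.0
```

Run:
```python
from h import *
np.set_printoptions(precision=3,suppress=True)
a=load("scene");b=load("side")
print(tri((a,32,226),(b,140,303)), tri((a,97,287),(b,188,317)))
for p in[(150,310),(190,315),(200,345)]: print(onz(b,*p,.1),onz(b,*p,.25))
for X in([.43,.33,.2],[.45,.30,.25]): print(proj(a,np.array(X)),proj(b,np.array(X)))
```

```text
[0.597 0.568 0.347] [0.523 0.508 0.206]
[0.665 0.519 0.1  ] [0.604 0.552 0.25 ]
[0.558 0.472 0.1  ] [0.509 0.51  0.25 ]
[0.484 0.527 0.1  ] [0.443 0.559 0.25 ]
[197.874 277.355] [253.914 282.1  ]
[203.864 249.432] [253.146 261.914]
```

Call:
move_arm:
  targets:
    - [0, 0, -4, 0, 1]
    - [0, 0, -12, 0, 1]
    - [0, 0, -28, 0, 1]
    - [0, 0, -50, 0, 1]
    - [0, 0, -75, 0, 1]
    - [0, 0, -100, 0, 1]
    - [0, 5, -125, 0, 1]
    - [1, 15, -147, 0, 1]
    - [3, 30, -163, 0, 1]
    - [5, 50, -171, 0, 1]
    - [7, 75, -174, 0, 1]
    - [10, 105, -174, 0, 1]
    - [13, 138, -174, 0, 1]
    - [16, 170, -174, 0, 1]
    - [19, 205, -174, 0, 1]
    - [21, 240, -174, 0, 1]
    - [24, 275, -174, 0, 1]
    - [26, 305, -174, 0, 1]
    - [27, 330, -174, 0, 1]
    - [28, 345, -174, 0, 1]

```text
time_s: 13.85
position: [0.4124, 0.1356, 0.239]
tcp_rot: [-0.024, 1.0, -0.0, -0.001]
force: [-0.4, 0.3, -3.9]
gripper_width: 0.0389
grasp_force: 25.0
```

Call:
move_arm:
  targets:
    - [-1, 10, 0, 0, 1]
    - [-5, 30, 0, 0, 1]
    - [-9, 55, 0, 0, 1]
    - [-13, 85, 0, 5, 1]
    - [-16, 112, 0, 12, 1]
    - [-22, 135, 0, 21, 1]
    - [-30, 155, 0, 31, 1]
    - [-36, 167, 0, 41, 1]
    - [-39, 173, 0, 50, 1]
    - [-40, 174, 8, 56, 1]
    - [-40, 174, 20, 58, 1]
    - [-40, 174, 35, 58, 1]
    - [-40, 174, 45, 58, 1]
    - [-40, 174, 49, 58, 1]
    - [-40, 174, 49, 58, 1]
    - [-40, 174, 49, 58, 1]

```text
time_s: 15.85
position: [0.4469, 0.309, 0.191]
tcp_rot: [0.465, 0.885, 0.0, 0.0]
force: [-0.2, -0.2, -4.0]
gripper_width: 0.0392
grasp_force: 25.0
```

Run:
```python
from h import *
o=readout.get_obs();print(o["position"],o["tcp_rot"],o["force"])
a=grab("scene");b=grab("side");w=grab("wrist")
A=cv2.resize(a["pixels"][190:310,160:270,::-1],(400,436),interpolation=cv2.INTER_CUBIC)
B=cv2.resize(b["pixels"][200:310,210:310,::-1],(396,436),interpolation=cv2.INTER_CUBIC)
cv2.imwrite("pics/h.png",np.hstack([A,B]))
cv2.imwrite("pics/w3.png",w["pixels"][:,:,::-1])
for d in(a,b,w): print(proj(d,np.array([.487,.249,.192])),proj(d,np.array([.474,.268,.212])),proj(d,np.array([.524,.196,.2])))
```

```text
[0.44688719 0.30896864 0.19101847] [4.65337158e-01 8.85133351e-01 4.67799081e-04 2.49081094e-04] [-0.15024597 -0.23394408 -4.01041076]
[217.40193338 246.82781773] [212.56530343 248.00042057] [228.14675526 226.08350848]
[251.86167269 251.53189905] [252.09579483 255.39480484] [250.6054946  230.73247186]
[254.98310639 327.8065048 ] [255.02996059 322.82906447] [255.55290882 403.2678425 ]
```

View pics/h.png

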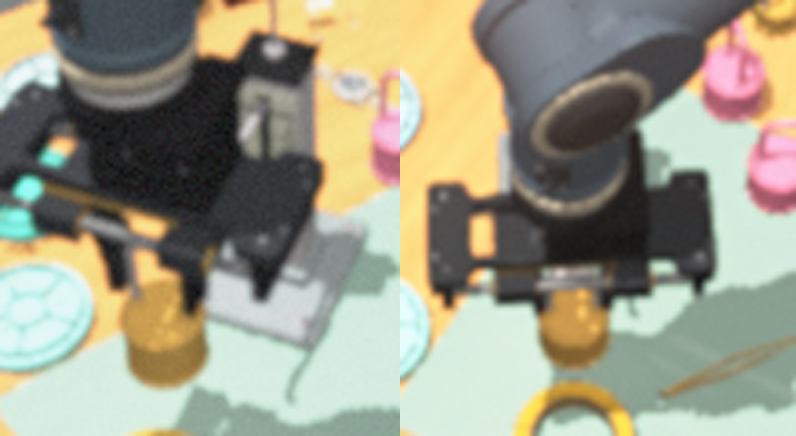

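View pics/w3.png

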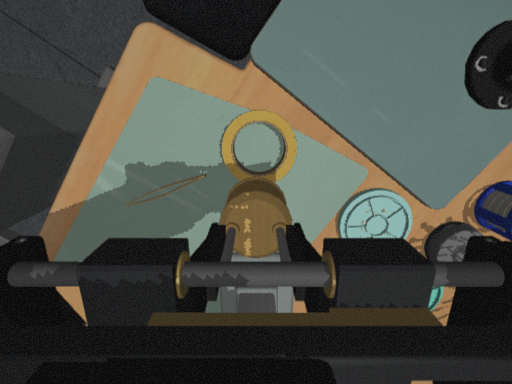

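The scene and side crops show the weight hanging upright in the gripper in front of the scale, clear of it. The wrist view shows its bail legs at (232,240) and (282,240), centred on the scale base at x≈257. The hook itself is hidden, so I'll refine its position from the earlier knob view.

Run:
```python
from h import *
from scipy.spatial.transform import Rotation as Ro
np.set_printoptions(precision=4,suppress=True)
o=readout.get_obs();w=load("wrist")
T=Ro.from_quat(o["tcp_rot"]).as_matrix();p=o["position"]
Rt=np.array(w["R"])@T; tt=np.array(w["R"])@p+w["t"]   # tool->cam
T1=Ro.from_quat([.0917,.995787,-.000325,-.00006]).as_matrix();p1=np.array([.55153,.15577,.32044])
R1=Rt@T1.T; w1=dict(w,R=R1,t=tt-R1@p1,pixels=cv2.imread("pics/w1.png")[:,:,::-1])
print("check",proj(w1,np.array([.551,.157,.285])))
P=w1["pixels"];h=cv2.cvtColor(P,cv2.COLOR_RGB2HSV)
c,r=ray(w1,352,97);print("tip",onz(w1,352,97,.21),"arm",onz(w1,285,163,.2),onz(w1,310,137,.2),onz(w1,330,115,.197))
for q in [(265,157),(289,200),(256,226),(223,190)]: print(onz(w1,*q,.228))
for v in range(92,172,4):
    g=P[v,270:365].astype(int).mean(1); print(v,g[::3].astype(int))
yaw=np.degrees(2*np.arctan2(.885,.4653));print(yaw)
```

```text
check [257.5765 216.3997]
tip [0.4782 0.2614 0.21  ] arm [0.5312 0.1904 0.2   ] [0.5093 0.2196 0.2   ] [0.4916 0.2426 0.197 ]
[0.5162 0.1708 0.228 ]
[0.5626 0.1868 0.228 ]
[0.5841 0.1497 0.228 ]
[0.5407 0.125  0.228 ]
92 [133 133 128  89 132 130 134 130 132 133 130 132 135 133 132 133 135 134
 135 134 137 138 136 133 130  98  84  80 102 113 107 134]
96 [134 116  89 133 133 134 130 133 132 134 131 135 133 134 134 134 134 134
 135 135 136 134 135 136 134 132 120  68 126 123 133 135]
100 [ 90  88 133 134 132 135 131 131 135 134 132 133 133 132 136 135 133 135
 135 135 136 131 132 135 122  68  76  75  93 132 134 133]
104 [113 130 134 135 133 133 133 129 130 131 133 133 137 132 137 135 135 135
 135 134 139 136 134  75  86  89 107 136 132 133 131 133]
108 [132 132 130 132 130 131 131 132 133 135 134 134 133 135 137 135 136 136
 139 135 137  94 111 102 106 135 133 133 132 134 132 133]
112 [132 133 132 131 131 135 134 136 135 133 132 134 135 134 135 136 138 137
 138 133  96 134 115 131 135 135 134 131 132 132 133 135]
116 [109 123 130 133 133 132 132 132 131 138 134 136 135 134 134 134 135 1
[... 1134 characters left out ...]
9  95]
152 [113 131 130 131 131 133 133  81 101 122 131 120 128 131 133 133 136 133
 134 131 128 138 126 132 119 125 118  82  73 131 164 166]
156 [126  94 130 131 132 123  82  95  92 130 114 132 133 133 135 126 129 116
 126 124 122 122 124 122 124  87  74 132 162 104 118 161]
160 [ 65 121 104 131  85  96  84 130 129 106 117 121 123 119 124 116 118 118
 121 120 121 121 124 124  87  72 165 113 136 167 164 165]
164 [ 48  59  52  79 100  86 132 124 110 122 121 120 122 119 119 124 123 124
 127 130 127 126 124  93  67 166 116 164 127 165 165 164]
168 [ 25  43  47  48 109 129 112 120 121 122 122 126 125 128 124 127 130 128
 127 128 128 129 124  78 150 113 162 165 165 148 159 171]
124.53256019122254
```

Call:
move_arm:
  targets:
    - [-3, 0, 0, 0, 1]
    - [-8, 0, 0, 0, 1]
    - [-15, 0, 0, 0, 1]
    - [-23, 0, 0, 0, 1]
    - [-31, 0, 0, 0, 1]
    - [-39, 0, 0, 0, 1]
    - [-47, -1, 0, 0, 1]
    - [-55, -1, 0, 0, 1]
    - [-62, -1, 0, 0, 1]
    - [-67, -1, 0, 0, 1]
    - [-70, -1, 0, 0, 1]
    - [-71, -1, 0, 0, 1]
    - [-71, -1, 0, 0, 1]
    - [-71, -1, 0, 0, 1]

```text
time_s: 17.75
position: [0.4859, 0.2499, 0.1906]
tcp_rot: [0.465, 0.885, 0.0, -0.0]
force: [0.6, 0.3, -4.1]
gripper_width: 0.039
grasp_force: 25.0
```

Run:
```python
from h import *
import time
for i in range(6):
    w=grab("wrist");o=readout.get_obs();print(o["position"],o["force"].round(2))
b=grab("side")
cv2.imwrite("pics/w4.png",w["pixels"][:,:,::-1])
```

```text
[0.48589463 0.24984944 0.19056164] [-0.02 -0.39 -4.44]
[0.48591326 0.24980475 0.19054608] [-0.14  0.75 -4.75]
[0.48594806 0.24979704 0.19057355] [-0.23 -0.33 -4.78]
[0.48596579 0.24971796 0.19053949] [ 0.7  -0.13 -4.37]
[0.48597192 0.24972054 0.19055849] [ 0.42 -0.49 -4.21]
[0.48599434 0.2496912  0.19055179] [-0.43 -0.23 -4.67]
```

Call:
move_arm:
  targets:
    - [0, 0, 2, 0, 1]
    - [0, 0, 6, 0, 1]
    - [0, 0, 11, 0, 1]
    - [0, 0, 16, 0, 1]
    - [0, 0, 21, 0, 1]
    - [0, 0, 26, 0, 1]
    - [0, 0, 30, 0, 1]
    - [0, 0, 33, 0, 1]
    - [0, 0, 35, 0, 1]
    - [0, 0, 37, 0, 1]
    - [0, 0, 39, 0, 1]
    - [0, 0, 41, 0, 1]
    - [0, 0, 43, 0, 1]
    - [0, 0, 45, 0, 1]
    - [0, 0, 47, 0, 1]
    - [0, 0, 49, 0, 1]
    - [0, 0, 51, 0, 1]
    - [0, 0, 53, 0, 1]
    - [0, 0, 54, 0, 1]
    - [0, 0, 54, 0, 1]

```text
time_s: 20.6
position: [0.4861, 0.2496, 0.1365]
tcp_rot: [0.465, 0.885, 0.0, 0.0]
force: [-0.4, -0.3, -2.5]
gripper_width: 0.0394
grasp_force: 25.0
```

Run:
```python
from h import *
F=[]
for i in range(8):
    w=grab("wrist");o=readout.get_obs();F.append(o["force"])
print(o["position"],np.mean(F,0).round(2),o["torque"])
```

```text
[0.48607422 0.24963618 0.13658007] [-0.67  0.14 -2.33] [-0.0222026  -0.08053327  0.00271735]
```

Call:
move_arm:
  targets:
    - [0, 0, 1, 0, 1]
    - [0, 0, 2, 0, 1]
    - [0, 0, 4, 0, 1]
    - [0, 0, 5, 0, 1]
    - [0, 0, 7, 0, 1]
    - [0, 0, 8, 0, 1]
    - [0, 0, 10, 0, 1]
    - [0, 0, 11, 0, 1]
    - [0, 0, 13, 0, 1]
    - [0, 0, 14, 0, 1]
    - [0, 0, 15, 0, 1]
    - [0, 0, 16, 0, 1]
    - [0, 0, 17, 0, 1]
    - [0, 0, 17, 0, 1]

```text
time_s: 22.75
position: [0.4861, 0.2496, 0.1195]
tcp_rot: [0.465, 0.885, 0.0, 0.0]
force: [-1.4, -0.8, -0.8]
gripper_width: 0.0393
grasp_force: 25.0
```

Run:
```python
from h import *
F=[]
for i in range(12):
    w=grab("wrist");o=readout.get_obs();F.append(o["force"])
print(o["position"],np.mean(F,0).round(2),o["torque"],o["time_s"])
```

```text
[0.48606998 0.2496392  0.11957696] [-0.22 -0.17 -0.78] [ 0.02627384 -0.05470836  0.02014008] 23.35
```

Call:
move_arm:
  targets:
    - [0, 0, 1, 0, 1]
    - [0, 0, 2, 0, 1]
    - [0, 0, 3, 0, 1]
    - [0, 0, 4, 0, 1]
    - [0, 0, 5, 0, 1]
    - [0, 0, 5, 0, 1]
    - [0, 0, 5, 0, 1]

```text
time_s: 24.22
position: [0.4861, 0.2496, 0.1146]
tcp_rot: [0.465, 0.885, 0.0, 0.0]
force: [-1.1, 0.9, 0.4]
gripper_width: 0.0393
grasp_force: 25.0
```

Run:
```python
from h import *
F=[]
for i in range(20):
    w=grab("wrist");o=readout.get_obs();F.append(o["force"])
print(o["position"],np.mean(F,0).round(2),np.std(F,0)/20**.5,o["time_s"])
```

```text
[0.48603185 0.2496401  0.11454031] [-0.23 -0.02 -0.2 ] [0.09534984 0.12360772 0.10866241] 25.225
```

Call:
move_arm:
  targets:
    - [0, 0, 0, 0, 0.08]
    - [0, 0, 0, 0, 0.04]
    - [0, 0, 0, 0, 0]
    - [0, 0, 0, 0, -0.1]
    - [0, 0, 0, 0, -0.2]
    - [0, 0, 0, 0, -0.4]
    - [0, 0, 0, 0, -0.7]
    - [0, 0, 0, 0, -0.7]
    - [0, 0, 0, 0, -0.7]
    - [0, 0, 0, 0, -0.7]

```text
time_s: 26.48
position: [0.486, 0.2496, 0.1145]
tcp_rot: [0.465, 0.885, -0.0, 0.0]
force: [0.4, -0.2, 0.2]
gripper_width: 0.0739
grasp_force: 0.0
```

Run:
```python
from h import *
o=readout.get_obs();print(o["position"],o["force"].round(2),o["time_s"],o["gripper_width"])
a=grab("scene");b=grab("side");w=grab("wrist")
A=cv2.resize(a["pixels"][190:310,160:270,::-1],(400,436),interpolation=cv2.INTER_CUBIC)
cv2.imwrite("pics/h5.png",A)
p=cv2.imread("pics/w4.png").astype(int)
# leg columns in wrist now vs gripped
for v in (215,230): 
    print(v,w["pixels"][v,215:300:2].mean(1).astype(int)); print('  before',p[v,215:300:2].mean(1).astype(int))
```

```text
[0.48604815 0.24961559 0.11454123] [ 0.44 -0.21  0.25] 26.475 0.0738636987343116
215 [ 83  83  83  86  75  71  74  75  81  88  83  84  82  83  83  84  87  81
  86  81  85  84  83  81  85  84  84  84  82  86  85  84  83  83  85  81
  73  69  72  95 130 128 127]
  before [135  97 100  76  79  77  84  89  93  89  90  90  92  89  91  86  89  87
  88  86  85  90  87  88  90  87  89  89  92  95  89  91  90  87  84  72
  77  76 119 126 119 104 134]
230 [ 74  75  74  68  74  73  75  58  48  45  47  59  82  75  86 112  85 107
  81  88 119  87 110  88  87  82  83  78  83  81  79  75  49  50  49  54
  83  68  71  69  78  73  81]
  before [  9  11   9  23  32  46  79  50  56  49  64  88  63  84  89 116 128  88
  91  86  64  81  87  87  64  84  90  85  89  87  83  54  56  56  56  84
   8  17  27  22  15  19  16]
```

Call:
move_arm:
  targets:
    - [0, 0, -3, 0, -0.7]
    - [0, 0, -10, 0, -0.7]
    - [0, 0, -20, 0, -0.7]
    - [0, 0, -32, 0, -0.7]
    - [0, 0, -45, 0, -0.7]
    - [0, 0, -60, 0, -0.7]
    - [0, 0, -75, 0, -0.7]
    - [0, 0, -90, 0, -0.7]
    - [0, 0, -105, 0, -0.7]
    - [10, 0, -115, 0, -0.7]
    - [30, 0, -125, 0, -0.7]
    - [55, 0, -130, 0, -0.7]
    - [85, 0, -130, 0, -0.7]
    - [110, 0, -130, 0, -0.7]
    - [125, 0, -130, 0, -0.7]
    - [130, 0, -130, 0, -0.7]
    - [130, 0, -130, 0, -0.7]
    - [130, 0, -130, 0, -0.7]

```text
time_s: 28.88
position: [0.4131, 0.3558, 0.2444]
tcp_rot: [0.466, 0.885, -0.0, 0.0]
force: [-0.3, -0.6, -0.2]
gripper_width: 0.0742
grasp_force: 0.0
```

Run:
```python
from h import *
o=readout.get_obs();print(o["position"],o["force"].round(2),o["time_s"])
a=grab("scene");b=grab("side");w=grab("wrist")
A=cv2.resize(a["pixels"][160:300,170:290,::-1],(390,455),interpolation=cv2.INTER_CUBIC)
W=cv2.resize(w["pixels"][:,:,::-1],(400,300)); W=np.vstack([W,np.zeros((155,400,3),np.uint8)])
cv2.imwrite("pics/end.png",np.hstack([A,W]))
```

```text
[0.41306494 0.35584194 0.24436918] [-0.28 -0.56 -0.18] 28.875
```

View pics/end.png

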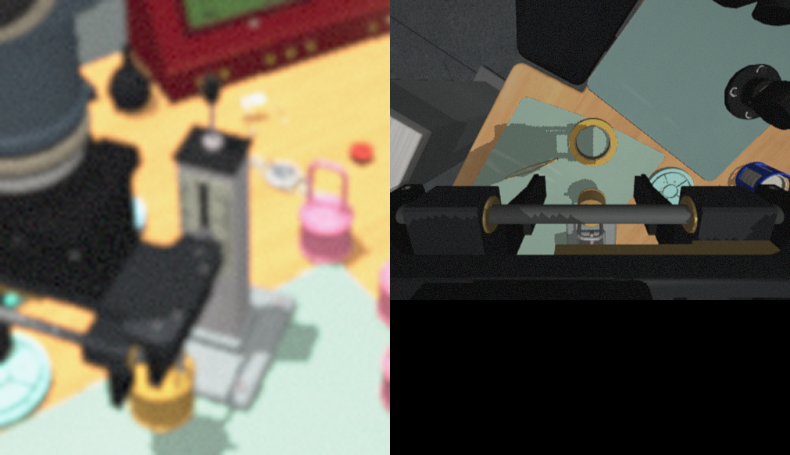

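The weight hangs by its bail on the hook at (162,390) in the scene crop. The knob has sunk again to (211,88), and the gripper is clear. Last comes a numeric check of the knob height and whether the weight is still.

Call:
move_arm:
  targets:
    - [10, 0, 0, 0, -0.7]
    - [20, 0, 0, 0, -0.7]
    - [20, 0, 0, 0, -0.7]
    - [20, 0, 0, 0, -0.7]
    - [20, 0, 0, 0, -0.7]
    - [20, 0, 0, 0, -0.7]
    - [20, 0, 0, 0, -0.7]
    - [20, 0, 0, 0, -0.7]
    - [20, 0, 0, 0, -0.7]
    - [20, 0, 0, 0, -0.7]

```text
time_s: 30.28
position: [0.401, 0.3732, 0.2445]
tcp_rot: [0.465, 0.885, -0.0, 0.0]
force: [-0.4, 0.0, -0.3]
gripper_width: 0.0739
grasp_force: 0.0
```

Run:
```python
from h import *
def st(d):
    h=cv2.cvtColor(d["pixels"],cv2.COLOR_RGB2HSV)
    m=((h[...,0]>13)&(h[...,0]<30)&(h[...,1]>150)).astype(np.uint8); z=m*0; z[255:300,200:240]=m[255:300,200:240]
    n,l,s,c=cv2.connectedComponentsWithStats(z); i=1+np.argmax(s[1:,4]); 
    g=d["pixels"].mean(2); k=(g<75).astype(np.uint8); q=k*0;q[178:197,226:243]=k[178:197,226:243]
    n2,_,s2,c2=cv2.connectedComponentsWithStats(q); j=1+np.argmax(s2[1:,4])
    return s[i],c[i].round(2),s2[j],c2[j].round(2)
for i in range(4):
    a=grab("scene"); print(*st(a))
    for _ in range(2): eyes.get_image("side")
for z in(.275,.28,.285,.29,.295,.3): print(z,proj(a,np.array([.551,.157,z])).round(1))
for z in (.03,.04,.05,.06,.07): print('weight bottom',z,proj(a,np.array([.4868-.0,.2497,z])).round(1))
o=readout.get_obs();print(o["time_s"],o["position"])
```

```text
[218 274  10  17  52] [222.1  282.44] [226 178  17  13 156] [233.49 183.15]
[215 278  13  13  49] [221.31 284.2 ] [226 178  17  13 161] [233.28 183.01]
[218 275  10  14  50] [222.44 281.64] [226 178  17  13 163] [233.26 182.98]
[218 278  10  11  31] [223.13 282.68] [226 178  17  13 164] [233.26 182.94]
0.275 [234.8 191. ]
0.28 [234.7 189.4]
0.285 [234.7 187.8]
0.29 [234.6 186.1]
0.295 [234.6 184.5]
0.3 [234.5 182.8]
weight bottom 0.03 [220.7 288.7]
weight bottom 0.04 [220.5 286.4]
weight bottom 0.05 [220.3 284. ]
weight bottom 0.06 [220.1 281.7]
weight bottom 0.07 [219.9 279.3]
30.875 [0.40097652 0.37319915 0.2445599 ]
```

```bash
python3 -c "
from h import *
print(ticket.job_done())"
```

```text
the job is handed in; nothing more can be done
None
```

The job is handed in: I pulled the knob up to its stop, and the larger weight now hangs free on the hook with the peak pointer at about 40 mm (roughly 400 g). I didn't measure the pointers or the weight's stillness directly, and no verdict was returned.

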